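# Tamp the ballast blocks level in a lamp foot

### The job

Take the tamper off its cork rest and use its flat foot to press the ballast blocks down level in the lamp-foot housing, first the left cell and then the right: in each, bear down near the middle of the cell until every block lies flat on the floor, and keep leaning on the levelled blocks with about 15 N for a second, never with more than 28 N. Then stand the tamper gently back upright in the middle of its rest and let go. Touch the blocks with the tamper only and leave the other things on the table alone.

Things in the scene. Friction and masses are not known exactly. Their poses are not given: they have to be found in the camera images.
- housing: Grey steel lamp-foot housing fixed to the table, an open box 180 x 106 x 52 mm (x, y, z), origin under its centre, y towards the left cell. 6 mm walls and a rib along x part it into two cells 168 (x) by 44 mm (y), rim 52 mm above the table, rubber floor 12 mm above it (40 mm deep), giving 1 mm per 12 N. Each holds one row of four blocks.
- left_cell (a point): Centre of the floor of the left (+y) cell, 12 mm above the table, 25 mm from the housing's centre line.
- right_cell (a point): Centre of the floor of the right (-y) cell, likewise, 25 mm to the other side.
- tamper: The tamper: a flat steel foot 90 x 36 x 12 mm (x, y, z) with an upright square wooden handle, 26 x 26 mm, from 30 to 127 mm above the underside; about 0.4 kg. Origin at the centre of the foot's underside, z up the handle, x along the foot. Stands on the rest at the start.
- tamper_foot: The tamper's steel foot plate, 90 x 36 x 12 mm, rigid with the handle; same origin and axes as the tamper.
- grip (a point): Point on the tamper's handle axis, 100 mm above the foot's underside: where to hold it.
- rest: Cork rest board fixed to the table, 160 x 100 x 6 mm; origin at the centre of its underside, top 6 mm above the table.
- left1: Grey cast block, 32 mm high, 38 mm square at the belly (11.5 to 20.5 mm up), 20 mm square flat top and bottom, 180 g; origin: centre of its underside. Lies on the floor of the left cell, end of the row towards the robot. Level: top 44 mm above the table.
- left2: Grey cast block, 32 mm high, 38 mm square at the belly (11.5 to 20.5 mm up), 20 mm square flat top and bottom, 180 g; origin: centre of its underside. The proud one of the left cell: starts propped 14 mm high on the sloping shoulders of left1 and left3, top 6 mm above the rim. Pressed with 4 to 10 N it shoves them 8 mm apart along the cell and goes down. Level: top 44 mm above the table.
- left3: Grey cast block, 32 mm high, 38 mm square at the belly (11.5 to 20.5 mm up), 20 mm square flat top and bottom, 180 g; origin: centre of its underside. Lies on the floor of the left cell on the other side of left2 from left1. Level: top 44 mm above the table.
- left4: Grey cast block, 32 mm high, 38 mm square at the belly (11.5 to 20.5 mm up), 20 mm square flat top and bottom, 180 g; origin: centre of its underside. Lies on the floor of the left cell, last of the row away from the robot. Level: top 44 mm above the table.
- right1: Grey cast block, 32 mm high, 38 mm square at the belly (11.5 to 20.5 mm up), 20 mm square flat top and bottom, 180 g; origin: centre of its underside. Lies on the floor of the right cell, end of the row away from the robot. Level: top 44 mm above the table.
- right2: Grey cast block, 32 mm high, 38 mm square at the belly (11.5 to 20.5 mm up), 20 mm square flat top and bottom, 180 g; origin: centre of its underside. The proud one of the right cell: starts propped 14 mm high on the sloping shoulders of right1 and right3, top 6 mm above the rim. Pressed with 4 to 10 N it shoves them 8 mm apart along the cell and goes down. Level: top 44 mm above the table.
- right3: Grey cast block, 32 mm high, 38 mm square at the belly (11.5 to 20.5 mm up), 20 mm square flat top and bottom, 180 g; origin: centre of its underside. Lies on the floor of the right cell on the other side of right2 from right1. Level: top 44 mm above the table.
- right4: Grey cast block, 32 mm high, 38 mm square at the belly (11.5 to 20.5 mm up), 20 mm square flat top and bottom, 180 g; origin: centre of its underside. Lies on the floor of the right cell, last of the row towards the robot. Level: top 44 mm above the table.
- screwdriver: Screwdriver, 160 mm long, lying between housing and rest. A bystander, not to be disturbed.
- lampholder: Brass lamp holder, 38 mm wide, 54 mm high, standing between housing and rest. A bystander, not to be disturbed.
- finial: Small aluminium finial, 28 mm wide, 34 mm high, standing beyond the gap between housing and rest. A bystander, not to be disturbed.
- mug: White mug, 80 mm wide, 92 mm high. A bystander, not to be disturbed.
- jar: Glass screw jar, 60 mm wide, 85 mm high. A bystander, not to be disturbed.
Mind the look-alikes: they are no part of the job. Of the things that look like the tamper, the smallest one is meant.

How it is judged:
On the way, in this order (a step that is already met when the one before it is completed fails the run):
1. the tamper's foot, inside the left cell, presses with over 10 N while all four blocks of that cell lie down level (contact force between tamper_foot and anything else above 10 N and z of tamper in the frame of housing below 0.05 m and y of tamper in the frame of housing between 0.013 and 0.037 m and x of tamper in the frame of housing between -0.05 and 0.05 m and z of each of left1, left2, left3, left4 in the frame of housing below 0.016 m and angle between each of left1, left2, left3, left4's own z axis and vertical below 0.15 rad and y of left1 in the frame of housing between 0.013 and 0.037 m and y of left2 in the frame of housing between 0.013 and 0.037 m and y of left3 in the frame of housing between 0.013 and 0.037 m and y of left4 in the frame of housing between 0.013 and 0.037 m), for 0.4 s.
2. the tamper's foot, inside the right cell, presses with over 10 N while all four blocks of that cell lie down level (contact force between tamper_foot and anything else above 10 N and z of tamper in the frame of housing below 0.05 m and y of tamper in the frame of housing between -0.037 and -0.013 m and x of tamper in the frame of housing between -0.05 and 0.05 m and z of each of right1, right2, right3, right4 in the frame of housing below 0.016 m and angle between each of right1, right2, right3, right4's own z axis and vertical below 0.15 rad and y of right1 in the frame of housing between -0.037 and -0.013 m and y of right2 in the frame of housing between -0.037 and -0.013 m and y of right3 in the frame of housing between -0.037 and -0.013 m and y of right4 in the frame of housing between -0.037 and -0.013 m), for 0.4 s.
At the end, for the whole second after the job is handed in: All eight blocks lie in their own cells, undersides within 4 mm of the floor and tilted under 0.15 rad; the tamper stands upright (within 0.1 rad) on the cork rest, its foot's centre within 40 mm of the rest's centre, at rest and released; the bystanders are where they were to 15 mm (z of each of left1, left2, left3, left4, right1, right2, right3, right4 in the frame of housing below 0.016 m and angle between each of left1, left2, left3, left4, right1, right2, right3, right4's own z axis and vertical below 0.15 rad and y of left1 in the frame of housing between 0.013 and 0.037 m and y of left2 in the frame of housing between 0.013 and 0.037 m and y of left3 in the frame of housing between 0.013 and 0.037 m and y of left4 in the frame of housing between 0.013 and 0.037 m and y of right1 in the frame of housing between -0.037 and -0.013 m and y of right2 in the frame of housing between -0.037 and -0.013 m and y of right3 in the frame of housing between -0.037 and -0.013 m and y of right4 in the frame of housing between -0.037 and -0.013 m and angle between tamper's own z axis and vertical below 0.1 rad and z of tamper in the frame of rest between 0.002 and 0.01 m and horizontal distance between tamper and rest below 0.04 m and linear speed of tamper below 0.02 m/s and distance of each of screwdriver, lampholder, finial, mug, jar from where it was at the start of the episode below 0.015 m); the robot touches nothing.
It fails at once if the tamper's foot presses with more than 28 N in or on the housing (horizontal distance between tamper and housing below 0.13 m and contact force between tamper_foot and anything else above 28 N).
It fails at once if the tamper is knocked or dropped hard on anything (over 120 N) (contact force between tamper_foot and anything else above 120 N).
It fails at once if the gripper or arm touches a block (contact force between any of the fingers, the arm and left1 above 1 N or contact force between any of the fingers, the arm and left2 above 1 N or contact force between any of the fingers, the arm and left3 above 1 N or contact force between any of the fingers, the arm and left4 above 1 N or contact force between any of the fingers, the arm and right1 above 1 N or contact force between any of the fingers, the arm and right2 above 1 N or contact force between any of the fingers, the arm and right3 above 1 N or contact force between any of the fingers, the arm and right4 above 1 N).
It fails at once if a bystander is shifted by more than 15 mm (distance of any of screwdriver, lampholder, finial, mug, jar from where it was at the start of the episode above 0.015 m).
It also fails if it takes over 72 s, if anything falls off the work surface, if the arm or the gripper's body presses on something with over 40 N, if the wrist force passes 120 N, or if a joint passes its speed limit or range.

### The arm

A 7-joint arm with a two-finger parallel gripper is mounted at the origin on the work surface. World frame = base frame: x ahead of the robot, y to its left, z up, the work surface at z = 0. Lengths are in m, angles in rad, forces in N, time in s.
With the tool pointing down it reaches from about 0.425 to 0.875 m from the base axis. Payload 8.4 kg.
Tool frame: the origin (TCP) lies at the very end of the fingers, on their centre line; the grasp point (between the pads) lies 19 mm behind it (robot.hold_point_z is the distance from the TCP to the grasp point, in m); z points along the fingers, y is the direction in which the jaws open and shut (so a half turn about z gives the same grasp; the last joint's range is limited). The gripper opens to 85 mm and grips with 20 to 120 N. Pads are 22 mm wide; open, the fingers measure 114 mm over their backs; the gripper's body (76 mm by 85 mm) begins 54 mm behind the grasp point. The pads swing forward as they close: fully open they stand 13 mm farther back than shut.
Start: joints at [-1.307, 0.333, 0.04, 1.465, -0.013, 1.343, -0.059], TCP at [0.231, 0.608, 0.231] pointing down, gripper open.
Joint ranges: [-2.58, 2.58], [-0.38, 2.09], [-1.3, 1.39], [0.25, 2.4], [-1.5, 4.64], [0.08, 2.09], [-2.65, 2.65]. Speed limits (rad/s): [2.22, 2.22, 2.79, 2.79, 3.14, 3.14, 3.14].

### API

Orientations are given as a 3x3 rotation matrix whose columns are the frame's x, y, z axes.
In Python, from bench import robot gives the robot as it stands. Calls block until the motion is done:
- robot.move_ptp(position, orientation): joint-space move of the TCP to a pose.
- robot.line_to(position, orientation=None, velocity=0.15): straight line of the TCP; orientation=None keeps the orientation; velocity is the mean speed in m/s.
- robot.movej(angles): joint-space move.
- robot.ungrasp() and robot.grab(grasp_force=None): open the fingers fully, or close them until they stop; grasp_force is the grip in N (None keeps the last).
- robot.wait(seconds).
- robot.ik(position, orientation): joint angles nearest the present ones, or None.
- robot.get_state(): the state.
- robot.snapshot(name): name is "scene" or "top" or "wrist"; returns the picture (400x640x3 uint8, red, green, blue); there is no depth.
- robot.calibration(name): a dict with "fx", "fy", "cx", "cy" (pixels), "world_to_cam" (4x4, takes a point from world to camera coordinates). Camera axes: x right, y down, z forward; pixel columns grow to the right and rows downward; lengths in m; the calibration is good to about 2 mm. A picture is of the moment at which its call begins: read the wrist's pose just before it. calibration takes no time and is no camera call; for the wrist camera it gives the pose at the moment of the call.
A pose or a line that the arm cannot do raises robot.IKError and nothing moves.
- robot.sign_off(): hands the job in, once; it reports no verdict.
The state is a dict: "clock": time; "q": joint angles; "dq": joint speeds; "effort": joint torques, N m; "position": TCP position; "ee_rot": TCP orientation; "ft_force": force on the tool from outside, world axes, zero at the start; "wrist_torque": the same for the moment, N m; "gripper_width": opening from 0.0 (shut) to 1.0 (fully open).
Only numpy, scipy, OpenCV 4.12 (cv2) and the standard library are available. Lean on these libraries where they do the work, as an engineer would, in place of code of your own. Each camera call takes 0.05 s, during which the arm holds its last target.

## Working session

There is one attempt and no reset: what is moved stays moved. The work goes in short steps, each a Python script; the robot and the scene stay as the last script left them, time stands still between calls to the robot, and variables do not carry over. Pictures are saved under pics/ and viewed, and the job is handed in when it is done.

```bash
ls; mkdir -p pics; python3 - <<'E'
from bench import robot
import cv2,json
s=robot.get_state();print(s['clock'],s['position'],s['ft_force'],s['gripper_width'],robot.hold_point_z)
for n in("scene","top"):
    im=robot.snapshot(n);cv2.imwrite(f"pics/{n}0.png",im[:,:,::-1]);c=robot.calibration(n);print(n,c)
E
```

```text
pics
0.0 [0.23049446 0.60727717 0.23042127] [ 0.66069452 -0.3444001   0.76344318] 1.0022890713264807 0.0187
scene {'fx': 466.18383886428825, 'fy': 466.18383886428825, 'cx': 319.8976134790283, 'cy': 194.90816566731846, 'world_to_cam': array([[-0.76530472,  0.64331982,  0.02117278,  0.38668787],
       [ 0.4402649 ,  0.547176  , -0.71187446, -0.15723324],
       [-0.46954819, -0.53547925, -0.70198751,  1.7012125 ],
       [ 0.        ,  0.        ,  0.        ,  1.        ]])}
top {'fx': 375.3098694144828, 'fy': 375.3098694144828, 'cx': 313.12034531935564, 'cy': 200.55248329867436, 'world_to_cam': array([[-0.01098707, -0.99942831, -0.03197415,  0.00418161],
       [-0.99698826,  0.013404  , -0.0763855 ,  0.50521007],
       [ 0.07677041,  0.0310386 , -0.99656556,  0.91748257],
       [ 0.        ,  0.        ,  0.        ,  1.        ]])}
```

View pics/scene0.png

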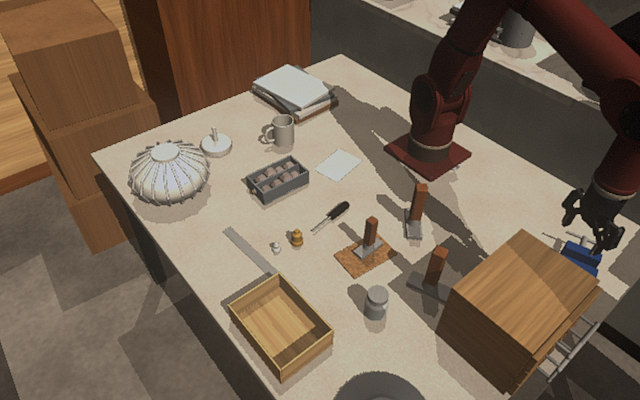

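View pics/top0.png

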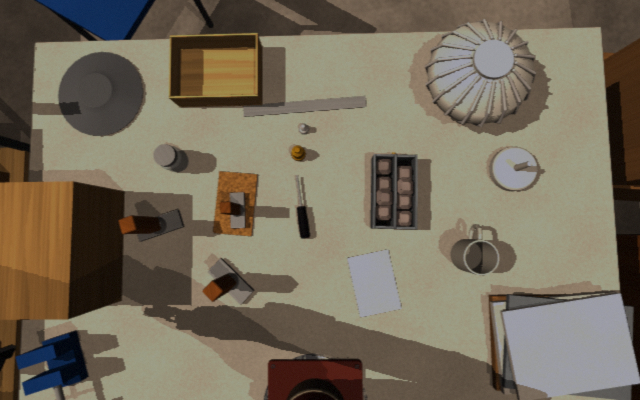

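The scene shows three tamper look-alikes. In the top picture they are at (235,208) on the cork, (155,225) in the shade of the crate, and (230,282) nearer the robot. The one on the cork looks smallest and stands on the rest, so I'll check it in crops.

```bash
python3 - <<'E'
import cv2,numpy as np
t=cv2.imread('pics/top0.png')
cv2.imwrite('pics/c1.png',cv2.resize(t[155:310,110:270],None,fx=5,fy=3.8*5/3.8,interpolation=cv2.INTER_CUBIC)[:600*2][: 775]) 
cv2.imwrite('pics/c1.png',cv2.resize(t[160:250,205:325],None,fx=6.5,fy=6.5,interpolation=cv2.INTER_CUBIC))
cv2.imwrite('pics/c2.png',cv2.resize(t[145:240,360:430],None,fx=6,fy=6,interpolation=cv2.INTER_CUBIC))
s=cv2.imread('pics/scene0.png')
cv2.imwrite('pics/c3.png',cv2.resize(s[170:320,320:470],None,fx=4,fy=4,interpolation=cv2.INTER_CUBIC))
E
```

```text
(no output)
```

View pics/c1.png

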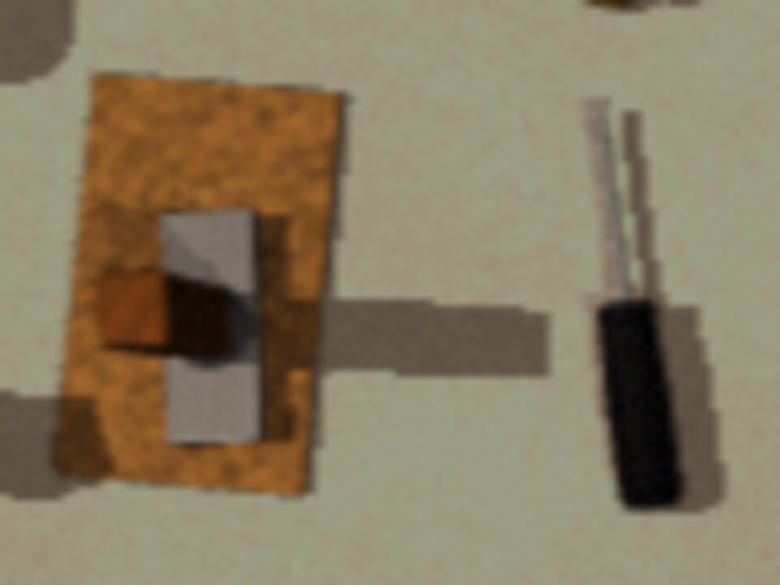

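View pics/c2.png

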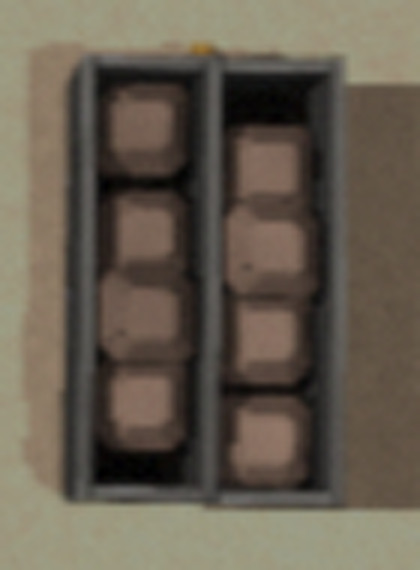

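View pics/c3.png

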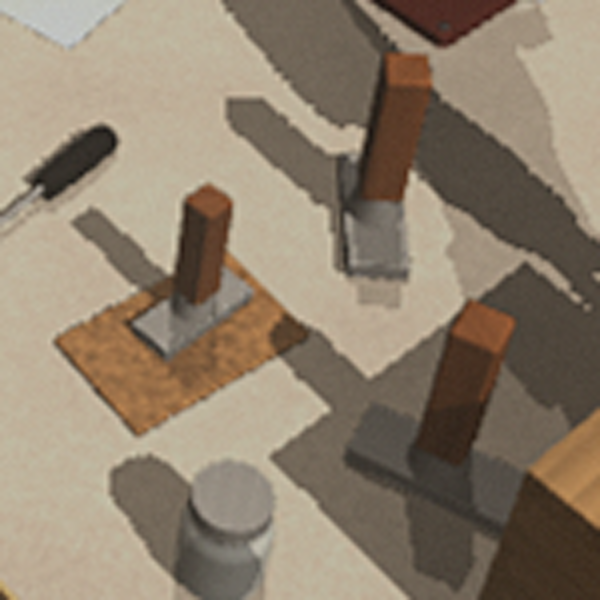

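The cork one at top (235,208) is clearly the smallest, with the shortest handle and foot, and it stands on the rest. That's my choice. The housing is at about (394,192) in the top picture. Its left column is the +y cell, with the proud blocks at crop (140,318) on the left and (265,250) on the right. Next I'll compute positions.

```bash
cat > h.py <<'E'
import numpy as np
def ray(c,uv,z):
    W=np.array(c['world_to_cam']);R=W[:3,:3];t=W[:3,3];o=-R.T@t
    uv=np.atleast_2d(uv);d=np.c_[(uv[:,0]-c['cx'])/c['fx'],(uv[:,1]-c['cy'])/c['fy'],np.ones(len(uv))]@R
    s=(z-o[2])/d[:,2];return (o+d*s[:,None])[:,:2]
def proj(c,P):
    W=np.array(c['world_to_cam']);p=np.atleast_2d(P)@W[:3,:3].T+W[:3,3]
    return np.c_[c['fx']*p[:,0]/p[:,2]+c['cx'],c['fy']*p[:,1]/p[:,2]+c['cy']]
def rect(name,P):
    # corners order: farleft(+x+y), farright, nearright, nearleft
    c=P.mean(0);u=(P[0]+P[1]-P[2]-P[3])/2;v=(P[0]+P[3]-P[1]-P[2])/2
    print(name,'c',c.round(4),'len_x',np.linalg.norm(u).round(4),'len_y',np.linalg.norm(v).round(4),'yaw_x',np.arctan2(u[1],u[0]).round(4),'yaw_y',np.arctan2(-v[0],v[1]).round(4));return c
E
python3 - <<'E'
from bench import robot
from h import *
c=robot.calibration('top')
f=lambda L,x0,y0,s:np.array(L,float)/s+[x0-.5+.5/s,y0-.5+.5/s]
rect('foot',ray(c,f([(163,211),(254,209),(261,441),(168,443)],205,160,6.5),.018))
rect('rest',ray(c,f([(95,72),(345,92),(308,495),(55,478)],205,160,6.5),.006))
rect('hous',ray(c,f([(80,57),(343,58),(343,502),(72,498)],360,145,6),.052))
print('handle top',ray(c,f([(98,270),(164,270),(167,345),(101,347)],205,160,6.5),.133).mean(0))
print('proud',ray(c,f([(140,318),(265,250)],360,145,6),.058))
E
```

```text
foot c [0.4849 0.1893] len_x 0.0898 len_y 0.0358 yaw_x 0.0306 yaw_y 0.009
rest c [0.5024 0.1965] len_x 0.1594 len_y 0.0997 yaw_x -0.0905 yaw_y -0.0863
hous c [ 0.5236 -0.1983] len_x 0.1777 len_y 0.106 yaw_x -0.0364 yaw_y -0.0236
handle top [0.48492303 0.18921804]
proud [[ 0.50710278 -0.16947788]
 [ 0.53350666 -0.21950082]]
```

```bash
cat >> h.py <<'E'
def R(yaw):
    # tool down, jaws (y) along direction yaw from world x
    y=np.array([np.cos(yaw),np.sin(yaw),0]);z=np.array([0,0,-1.]);x=np.cross(y,z);return np.c_[x,y,z]
E
python3 - <<'E'
from bench import robot
from h import *
import cv2
print(robot.get_state()['ee_rot'].round(2),robot.get_state()['q'].round(2))
for y in(0,np.pi):
  for p in((.485,.189,.2),(.485,.189,.087),(.52,-.17,.13),(.52,-.22,.13),(.46,-.2,.3)):
    q=robot.ik(p,R(y));print(y,p,None if q is None else np.round(q,2))
im=robot.snapshot('wrist');cv2.imwrite('pics/w0.png',im[:,:,::-1])
c=robot.calibration('wrist');W=c['world_to_cam'];print(-W[:3,:3].T@W[:3,3],W[:3,:3].round(2),c['fx'])
E
```

```text
[[-0.93  0.35 -0.  ]
 [ 0.35  0.93 -0.  ]
 [-0.   -0.   -1.  ]] [-1.31  0.33  0.04  1.47 -0.01  1.34 -0.06]
0 (0.485, 0.189, 0.2) [-0.93  0.08  0.5   1.84 -0.04  1.23 -0.41]
0 (0.485, 0.189, 0.087) [-0.89  0.21  0.49  1.97 -0.12  0.99 -0.35]
0 (0.52, -0.17, 0.13) [-0.64  0.32  1.04  1.88 -0.31  1.11  0.52]
0 (0.52, -0.22, 0.13) [-0.54  0.38  1.06  1.84 -0.37  1.13  0.65]
0 (0.46, -0.2, 0.3) [-0.78 -0.09  1.06  1.75  0.08  1.44  0.27]
3.141592653589793 (0.485, 0.189, 0.2) [ 0.52  0.24 -1.1   1.78  0.22  1.26  2.51]
3.141592653589793 (0.485, 0.189, 0.087) [ 0.47  0.4  -1.09  1.9   0.41  1.08  2.36]
3.141592653589793 (0.52, -0.17, 0.13) [-0.76  0.42  1.23  1.88 -0.44  1.15 -2.51]
3.141592653589793 (0.52, -0.22, 0.13) [-0.64  0.48  1.23  1.84 -0.49  1.17 -2.39]
3.141592653589793 (0.46, -0.2, 0.3) None
[0.15584725 0.63726839 0.37236726] [[ 0.36  0.93 -0.  ]
 [ 0.89 -0.34  0.31]
 [ 0.29 -0.11 -0.95]] 280.518446905659
```

View pics/w0.png

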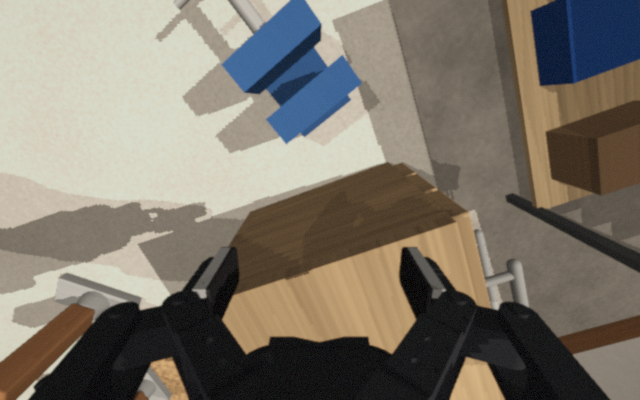

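```bash
python3 - <<'E'
from bench import robot
from h import *
import cv2,pickle
robot.line_to([.2305,.6073,.36],velocity=.3)
print(robot.get_state()['clock'])
robot.move_ptp([.50,.13,.28],R(0));robot.wait(.2)
s=robot.get_state();print(s['clock'],s['position'])
cs={}
cs['rest']=robot.calibration('wrist');im=robot.snapshot('wrist');cv2.imwrite('pics/wr.png',im[:,:,::-1])
robot.move_ptp([.52,-.26,.26],R(0));robot.wait(.2)
s=robot.get_state();print(s['clock'],s['position'])
cs['hous']=robot.calibration('wrist');im=robot.snapshot('wrist');cv2.imwrite('pics/wh.png',im[:,:,::-1])
pickle.dump(cs,open('cs.pkl','wb'))
c=cs['hous']
E
```

```text
0.725
2.925 [0.49997249 0.13072367 0.27999726]
4.625 [ 0.5204977  -0.25892453  0.25991782]
```

View pics/wr.png

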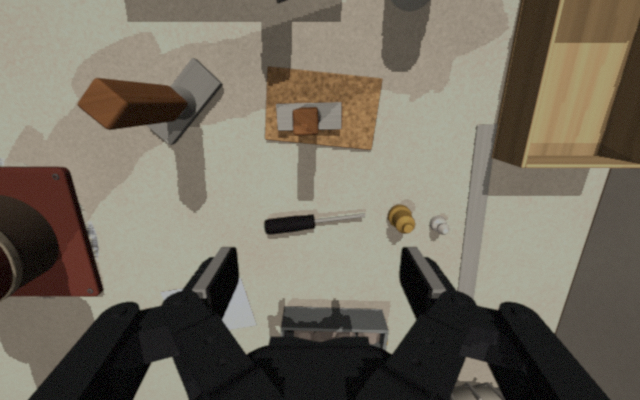

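View pics/wh.png

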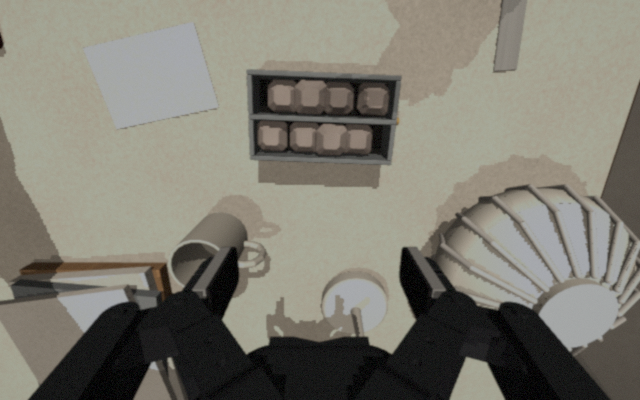

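The rest appears at (265–382, 67–150) with the tamper handle at (306,121). The housing appears at (248–400, 70–164). I'll enlarge both.

```bash
python3 - <<'E'
import cv2
t=cv2.imread('pics/wh.png');cv2.imwrite('pics/wh2.png',cv2.resize(t[60:175,240:410],None,fx=4.5,fy=4.5,interpolation=cv2.INTER_CUBIC))
t=cv2.imread('pics/wr.png');cv2.imwrite('pics/wr2.png',cv2.resize(t[60:160,255:395],None,fx=5.5,fy=5.5,interpolation=cv2.INTER_CUBIC))
E
```

```text
(no output)
```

View pics/wh2.png

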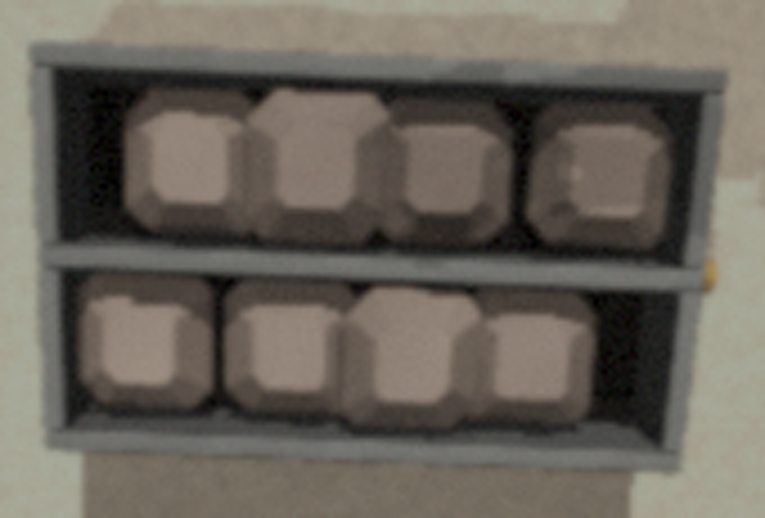

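View pics/wr2.png

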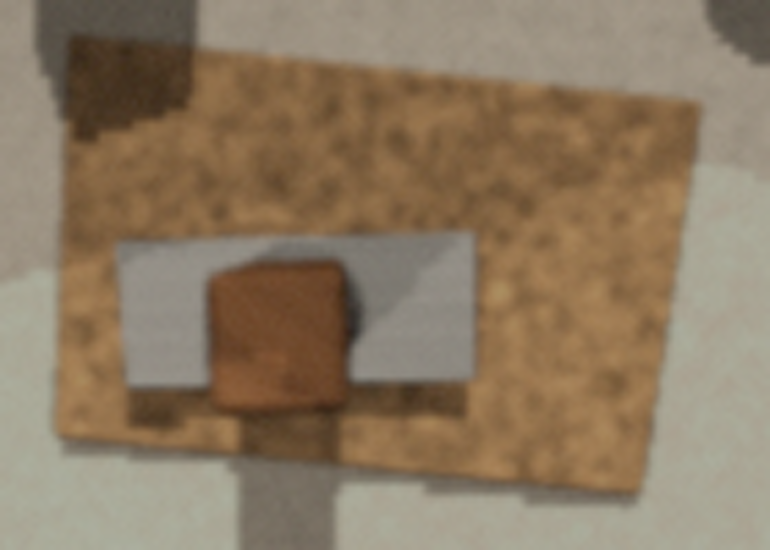

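```bash
python3 - <<'E'
from h import *
import pickle
cs=pickle.load(open('cs.pkl','rb'))
f=lambda L,x0,y0,s:np.array(L,float)/s+[x0-.5+.5/s,y0-.5+.5/s]
c=cs['rest']
rect('foot',ray(c,f([(475,233),(471,380),(127,387),(117,243)],255,60,5.5),.018))
rect('rest',ray(c,f([(701,103),(640,493),(57,435),(70,36)],255,60,5.5),.006))
rect('handle',ray(c,f([(345,262),(347,408),(212,408),(211,272)],255,60,5.5),.133))
c=cs['hous'];g=lambda L:f(L,240,60,4.5)
rect('hous',ray(c,g([(728,75),(682,470),(46,447),(31,45)]),.052))
rect('left cell',ray(c,g([(707,93),(696,268),(50,243),(51,68)]),.052))
rect('right cell',ray(c,g([(692,290),(667,453),(62,431),(58,266)]),.052))
print('proud',ray(c,g([(412,345),(315,165)]),.058))
E
```

```text
foot c [0.4867 0.1915] len_x 0.0887 len_y 0.0355 yaw_x 0.0241 yaw_y 0.0113
rest c [0.5047 0.2002] len_x 0.1573 len_y 0.0979 yaw_x -0.0973 yaw_y -0.0943
handle c [0.4872 0.1928] len_x 0.0245 len_y 0.0248 yaw_x 0.0358 yaw_y -0.0028
hous c [ 0.5256 -0.1988] len_x 0.1786 len_y 0.1034 yaw_x -0.037 yaw_y -0.0355
left cell c [ 0.5266 -0.1737] len_x 0.1707 len_y 0.0434 yaw_x -0.0351 yaw_y -0.0296
right cell c [ 0.5252 -0.2235] len_x 0.1701 len_y 0.0447 yaw_x -0.0356 yaw_y -0.0602
proud [[ 0.53623622 -0.21823232]
 [ 0.51058369 -0.17256709]]
```

```bash
python3 - <<'E'
from bench import robot
from h import *
import cv2
Y=.02
robot.move_ptp([.486,.1908,.21],R(Y));
robot.line_to([.486,.1908,.0875],velocity=.12);robot.wait(.1)
s=robot.get_state();print(s['clock'],s['position'],s['ft_force'])
im=robot.snapshot('top');cv2.imwrite('pics/t1.png',im[:,:,::-1])
robot.grab(90);
s=robot.get_state();print(s['clock'],s['position'],s['ft_force'],s['gripper_width'],s['gripper_width']*85)
im=robot.snapshot('wrist');cv2.imwrite('pics/w1.png',im[:,:,::-1])
E
```

```text
7.6083 [0.48644911 0.19111298 0.08819107] [ 0.60742583  0.25527169 -0.15661149]
8.2333 [0.48634185 0.19091333 0.08774011] [1.34983171 0.3328768  2.9119    ] 0.29449007970971597 25.031656775325857
```

View pics/w1.png

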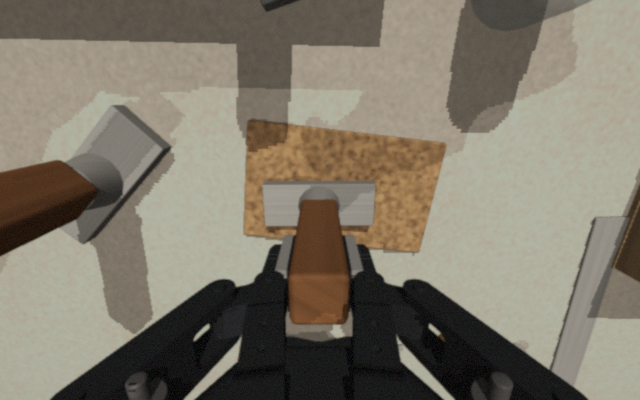

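```bash
cat >> h.py <<'E'
HC=np.array([.5245,-.1985]);HY=-.036
def hw(x,y):
    c,s=np.cos(HY),np.sin(HY);return HC+[c*x-s*y,s*x+c*y]
E
python3 - <<'E'
from bench import robot
from h import *
import cv2,pickle
s=robot.get_state()
robot.line_to([.4863,.1909,.12],velocity=.08)
robot.line_to([.4863,.1909,.24],velocity=.2)
p=hw(-.014,.025);print(p)
robot.line_to([*p,.24],R(HY),velocity=.25)
robot.line_to([*p,.162],velocity=.15);robot.wait(.4)
f=[]
for i in range(8):
    robot.wait(.02);f.append(robot.get_state()['ft_force'])
f=np.array(f);print(f.mean(0),f.std(0))
s=robot.get_state();print(s['clock'],s['position'],s['gripper_width'])
cs={}
for n in('top','wrist','scene'):
    cs[n]=robot.calibration(n);im=robot.snapshot(n);cv2.imwrite(f'pics/{n}2.png',im[:,:,::-1])
t=cv2.imread('pics/top2.png');cv2.imwrite('pics/top2c.png',cv2.resize(t[140:245,340:450],None,fx=5.5,fy=5.5,interpolation=cv2.INTER_CUBIC))
t=cv2.imread('pics/scene2.png');cv2.imwrite('pics/scene2c.png',cv2.resize(t[100:220,210:350],None,fx=5,fy=5,interpolation=cv2.INTER_CUBIC))
pickle.dump(cs,open('cs2.pkl','wb'))
E
```

```text
[ 0.51140888 -0.17301231]
[-0.02489689 -0.2770747  -3.73173988] [0.50422705 0.47693835 0.41040408]
12.4083 [ 0.51144508 -0.17298452  0.16208684] 0.29389364634516446
```

View pics/top2c.png

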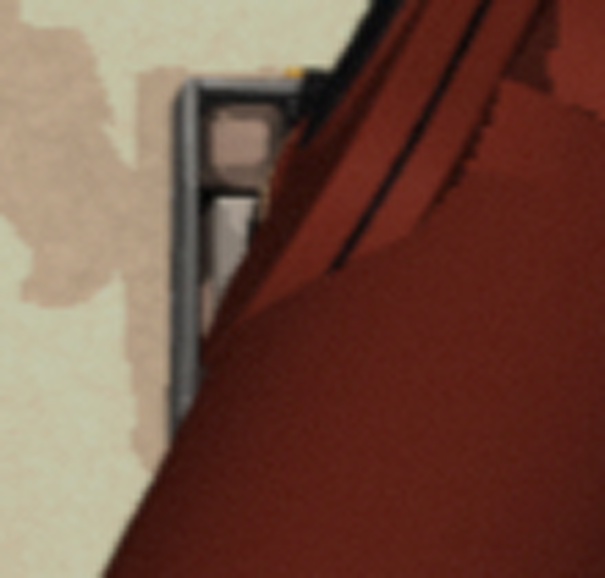

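View pics/wrist2.png

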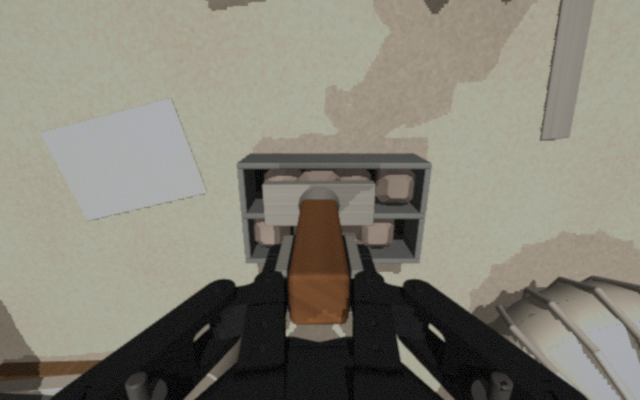

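View pics/scene2c.png

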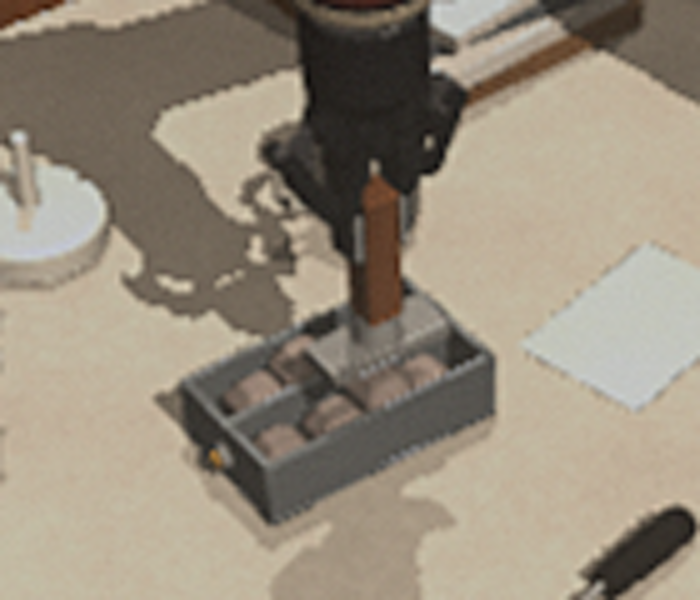

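```bash
python3 - <<'E'
import cv2
t=cv2.imread('pics/wrist2.png');cv2.imwrite('pics/wrist2c.png',cv2.resize(t[145:270,232:437],None,fx=3.9,fy=3.9,interpolation=cv2.INTER_CUBIC))
E
```

```text
(no output)
```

View pics/wrist2c.png

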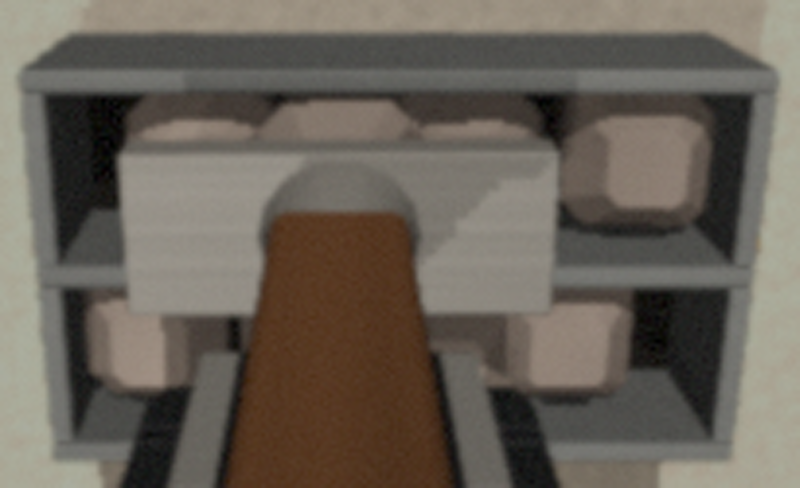

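```bash
python3 - <<'E'
from h import *
import pickle
c=pickle.load(open('cs2.pkl','rb'))['wrist']
f=lambda L:np.array(L,float)/3.9+[232-.5+.5/3.9,145-.5+.5/3.9]
F=rect('foot',ray(c,f([(558,150),(552,313),(132,313),(122,152)]),.0923))
H=rect('hous',ray(c,f([(777,73),(733,458),(52,455),(22,72)]),.052))
cy=ray(c,f([(777,73),(752,92),(748,267),(748,284),(718,440),(733,458),(22,72),(46,92),(40,268),(42,285),(68,440)]),.052);
d=cy-H;co,si=np.cos(-.036),np.sin(-.036);print((d@np.array([[co,-si],[si,co]])).round(4))
d=F-H;print('foot in H',d@np.array([[co,-si],[si,co]]))
E
```

```text
foot c [ 0.5124 -0.1709] len_x 0.0883 len_y 0.0357 yaw_x -0.0345 yaw_y -0.0241
hous c [ 0.5252 -0.1977] len_x 0.1782 len_y 0.103 yaw_x -0.0401 yaw_y -0.0369
[[ 0.0884  0.0513]
 [ 0.0831  0.0468]
 [ 0.0874  0.0023]
 [ 0.0879 -0.0023]
 [ 0.0852 -0.0466]
 [ 0.0898 -0.0521]
 [-0.0883  0.0517]
 [-0.0831  0.0469]
 [-0.0884  0.0022]
 [-0.0883 -0.0024]
 [-0.0853 -0.0464]]
foot in H [-0.01377987  0.02630434]
```

```bash
cat > press.py <<'E'
from bench import robot
from h import *
def fz(n=2):
    a=[]
    for i in range(n):
        robot.wait(.01);a.append(robot.get_state()['ft_force'])
    return np.mean(a,0)
def press(p,f0,z0=.143,goal=14.0,zfine=.1275,zmin=.1215):
    robot.line_to([*p,z0],velocity=.05)
    z=z0;log=[];t0=robot.get_state()['clock'];last=None;z_c=z0
    while z>zmin:
        F=fz(2)-f0
        if F[2]>goal-3: F=fz(6)-f0
        s=robot.get_state();log.append((round(s['clock'],2),round(z*1e3,2),round(s['position'][2]*1e3,2),*F.round(1)))
        if F[2]>goal or abs(F[0])>9 or abs(F[1])>9: break
        dz=.0004 if (z>zfine and F[2]<9) else .00015
        z-=dz
        robot.line_to([*p,z],velocity=.012)
    for l in log[::6]+log[-5:]:print(*l)
    return z
E
python3 - <<'E'
from press import *
f0=np.array([-.025,-.277,-3.73])
p=hw(-.014,.025)+[0,-.0008]
z=press(p,f0)
print('z',z)
E
```

```text
13.11 143.0 142.86 -0.1 0.5 0.0
14.71 140.6 140.57 0.1 0.8 0.2
16.31 138.2 138.15 0.2 0.4 1.4
17.91 135.8 135.78 0.2 -0.1 2.7
19.51 133.4 133.38 0.1 0.9 0.6
21.11 131.0 131.0 0.2 -0.0 0.5
22.71 128.6 128.86 -1.7 0.2 9.6
24.56 127.7 128.32 -3.0 0.3 14.1
23.29 128.3 128.66 -2.3 0.5 10.9
23.61 128.15 128.58 -2.8 0.6 11.4
23.93 128.0 128.49 -2.5 0.4 12.6
24.24 127.85 128.41 -3.2 0.3 13.2
24.56 127.7 128.32 -3.0 0.3 14.1
z 0.1276999999999995
```

```bash
python3 - <<'E'
from bench import robot
import cv2
for n in('wrist','scene'):
    im=robot.snapshot(n);cv2.imwrite(f'pics/{n}3.png',im[:,:,::-1])
s=robot.get_state();print(s['clock'],s['ft_force'],s['wrist_torque'],s['gripper_width'],s['position'])
a=cv2.imread('pics/wrist3.png')[145:270,232:437];b=cv2.imread('pics/scene3.png')[120:220,230:330]
cv2.imwrite('pics/3a.png',cv2.resize(a,None,fx=3.9,fy=3.9,interpolation=cv2.INTER_CUBIC))
cv2.imwrite('pics/3b.png',cv2.resize(b,None,fx=6,fy=6,interpolation=cv2.INTER_CUBIC))
E
```

```text
24.6583 [-2.73036654  0.77698778 10.30085452] [0.04400616 1.01338525 0.00781787] 0.29357935005815466 [ 0.51166286 -0.17415829  0.12833512]
```

View pics/3a.png

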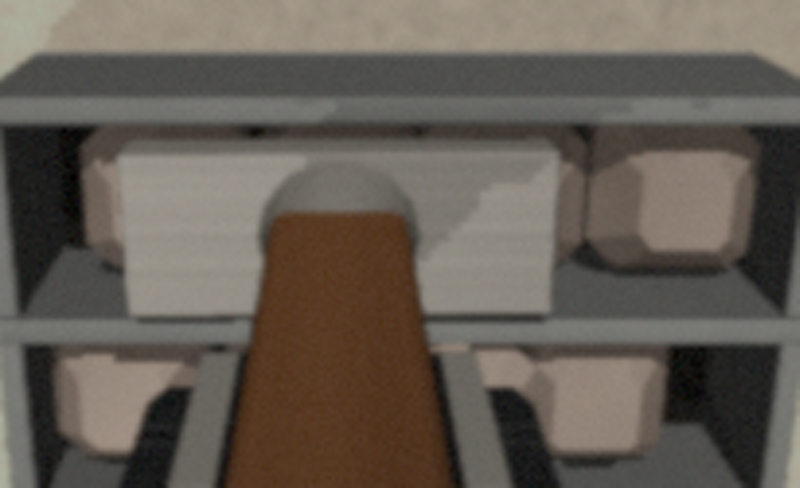

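View pics/3b.png

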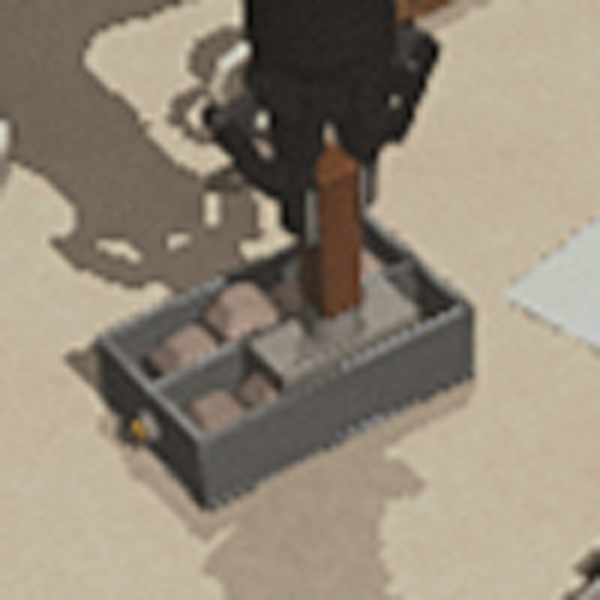

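```bash
python3 - <<'E'
from press import *
f0=np.array([-.025,-.277,-3.73])
p=hw(-.014,.025)+[0,-.0008]
s=robot.get_state();print(s['ee_rot'][:,2].round(4),(s['ee_rot'].T@R(HY)).round(4)[0])
z=.1277
for i in range(4):
    z-=.0003; robot.line_to([*p,z],velocity=.01)
    F=fz(4)-f0;s=robot.get_state();print(s['clock'],z,s['position'].round(5),F.round(1),s['wrist_torque'].round(2))
    if F[2]>18.5:break
E
```

```text
[ 5.e-04 -1.e-04 -1.e+00] [1.e+00 1.e-04 1.e-04]
24.9417 0.1274 [ 0.51172 -0.17424  0.12816] [-3.1  0.5 15.4] [ 0.07  1.14 -0.02]
25.225 0.12710000000000002 [ 0.51177 -0.17429  0.12798] [-3.5  1.  17. ] [ 0.07  1.21 -0.01]
25.5083 0.12680000000000002 [ 0.51189 -0.17432  0.12783] [-3.7  0.9 18.7] [0.12 1.32 0.  ]
```

```bash
python3 - <<'E'
from press import *
import cv2
c=robot.calibration('wrist')
f=lambda L:np.array(L,float)/3.9+[232-.5+.5/3.9,145-.5+.5/3.9]
def H(P): return (P-HC)@np.array([[np.cos(HY),-np.sin(HY)],[np.sin(HY),np.cos(HY)]])
print(H(ray(c,f([(82,190),(587,200),(585,200),(752,200)]),.0325)).round(4))
im=robot.snapshot('wrist');a=im[145:235,232:437,::-1].astype(float)
a=np.clip((a/255)**.5*300-30,0,255).astype('uint8')
cv2.imwrite('pics/4a.png',cv2.resize(a,None,fx=3.9,fy=3.9,interpolation=cv2.INTER_CUBIC))
s=robot.get_state();print(s['clock'])
E
```

```text
[[-0.0716  0.027 ]
 [ 0.0439  0.0244]
 [ 0.0434  0.0244]
 [ 0.0817  0.0243]]
25.5583
```

View pics/4a.png

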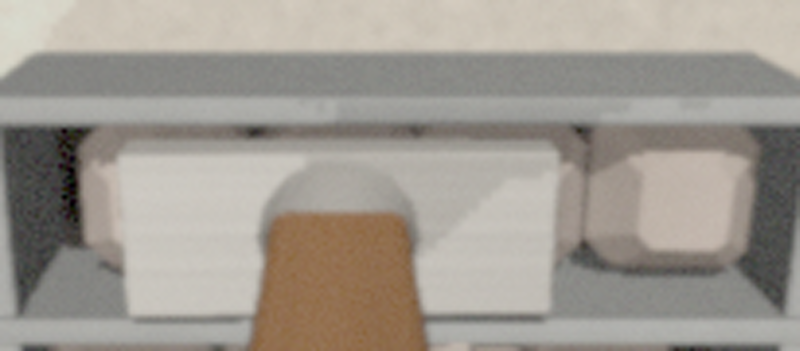

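```bash
python3 - <<'E'
import cv2,numpy as np
I=[cv2.imread(f'pics/{n}.png')[172:232,250:392] for n in('w1','wrist2','wrist3')]
cv2.imwrite('pics/cmp.png',cv2.resize(np.vstack(I),None,fx=3.2*1.0,fy=3.2,interpolation=cv2.INTER_CUBIC))
# handle/pad motion: optical flow of handle region
E
```

```text
(no output)
```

View pics/cmp.png

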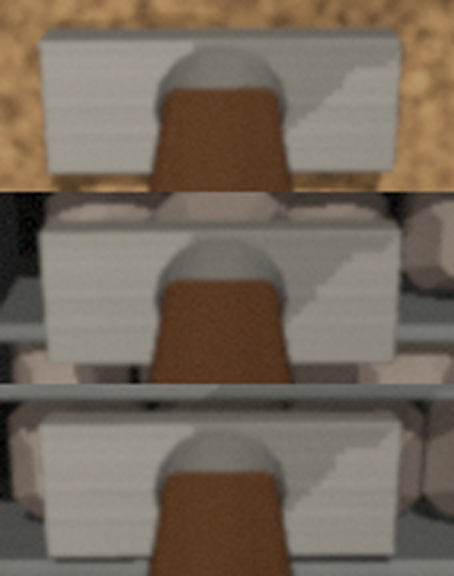

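```bash
python3 - <<'E'
from press import *
import cv2,pickle
p=hw(-.014,.025)+[0,-.0008]
robot.line_to([*p,.136],velocity=.06)
robot.line_to([*p,.172],velocity=.15)
q=hw(.010,-.025)+[0,-.0008]
robot.line_to([*q,.165],velocity=.12);robot.wait(.3)
f=[]
for i in range(8):
    robot.wait(.02);f.append(robot.get_state()['ft_force'])
print(np.mean(f,0));s=robot.get_state();print(s['clock'],s['position'],s['wrist_torque'])
c=robot.calibration('wrist');pickle.dump(c,open('c5.pkl','wb'))
for n in('wrist','scene'):
    im=robot.snapshot(n);cv2.imwrite(f'pics/{n}5.png',im[:,:,::-1])
a=cv2.imread('pics/wrist5.png')[85:255,210:440];b=cv2.imread('pics/scene5.png')[120:220,230:330]
cv2.imwrite('pics/5a.png',cv2.resize(a,None,fx=3.4,fy=3.4,interpolation=cv2.INTER_CUBIC))
cv2.imwrite('pics/5b.png',cv2.resize(b,None,fx=6,fy=6,interpolation=cv2.INTER_CUBIC))
E
```

```text
[-0.4721461  -0.04759696 -3.69984716]
27.3 [ 0.53368324 -0.22424298  0.16509199] [ 0.01257491 -0.00733216  0.00205677]
```

View pics/5a.png

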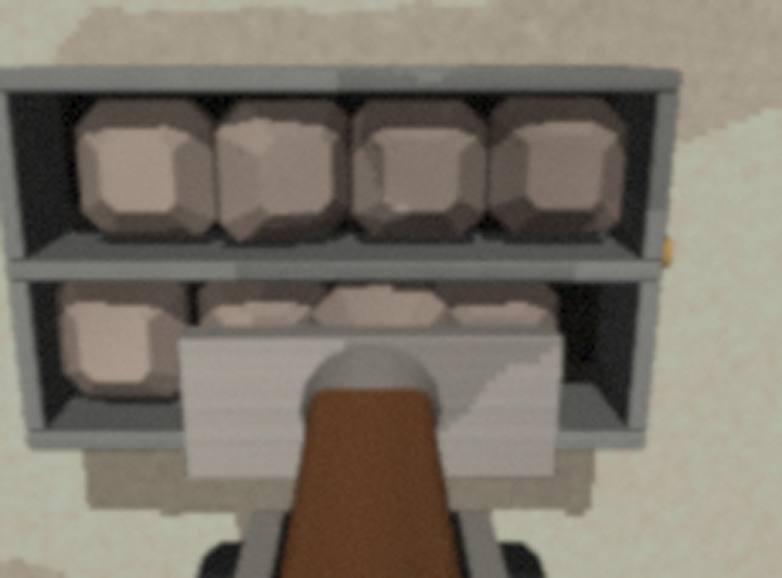

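View pics/5b.png

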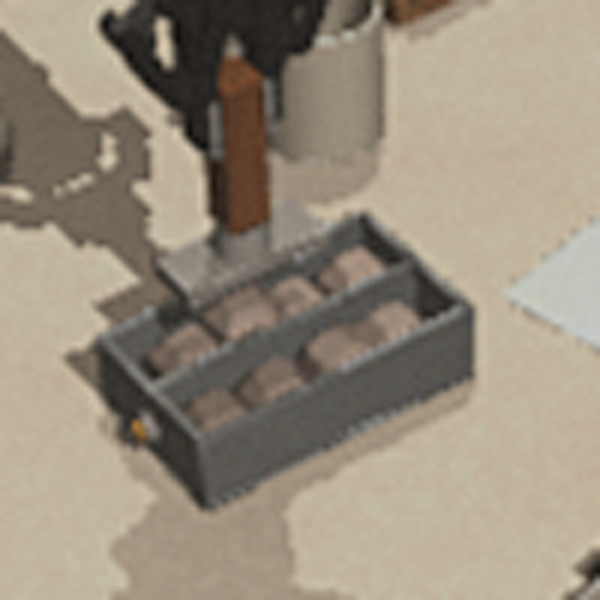

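Left2 in crop 5a, at (285,165), still sits tilted: its left facet looks wide and its top is shifted towards +x. That fits the foot stopping about 3 mm too high with a −x side force. I'll go back, press lightly while dragging the top towards −x, then bear down.

```bash
cat >> press.py <<'E'
def servo(y,xs,z,f0,target,zlim=.1225):
    """slide foot through housing x positions xs at about target N"""
    for x in xs:
        F=fz(2)-f0
        e=target-F[2]
        z=max(zlim,z-np.clip(e*.00009,-.0012,.0009))
        p=hw(x,y)+[0,-.0008]
        robot.line_to([*p,z],velocity=.02)
        s=robot.get_state();print(round(s['clock'],2),x.round(4),round(z*1e3,2),(s['position'][2]*1e3).round(2),F.round(1))
        if F[2]>22: print('HIGH');break
    return z
E
python3 - <<'E'
from press import *
f0=np.array([-.2,-.15,-3.7])
p=hw(-.010,.025)+[0,-.0008]
robot.line_to([*p,.165],velocity=.15)
robot.line_to([*p,.133],velocity=.08)
robot.line_to([*p,.1295],velocity=.02)
z=servo(.025,np.r_[-.010,-.010,-.012,-.014,-.016,-.018,-.020],.1292,f0,9)
print(z)
E
```

```text
29.05 -0.01 128.6 129.0 [-0.5  0.   2.3]
29.32 -0.01 128.41 128.69 [-1.1  0.6  6.9]
29.58 -0.012 128.39 128.27 [-1.5  0.3  8.8]
29.85 -0.014 128.21 127.77 [-2.5  0.4  7. ]
30.12 -0.016 127.41 127.18 [0.5 0.6 0.1]
30.4 -0.018 126.66 126.6 [-0.7  0.2  0.7]
30.68 -0.02 125.87 125.85 [-0.1  0.6  0.3]
0.1258748621687299
```

The block dropped: there's no contact now at a lower height. Now I'll press to 15 N and hold.

```bash
cat >> press.py <<'E'
def bear(p,z,f0,goal=14.5,zmin=.119,hold=1.1):
    while z>zmin:
        F=fz(3)-f0
        s=robot.get_state();print(round(s['clock'],2),round(z*1e3,2),(s['position'][2]*1e3).round(2),F.round(1))
        if F[2]>goal: break
        z-=.0005 if F[2]<4 else (.0003 if F[2]<11 else .00015)
        robot.line_to([*p,z],velocity=.015)
    t=robot.get_state()['clock']
    a=[]
    while robot.get_state()['clock']-t<hold: a.append(fz(5)[2]-f0[2])
    print('hold',np.round(a,1));return z
E
python3 - <<'E'
from press import *
f0=np.array([-.2,-.15,-3.7])
p=hw(-.020,.025)+[0,-.0008]
z=bear(p,.12587,f0)
s=robot.get_state();print(s['clock'],s['position'],s['wrist_torque'])
E
```

```text
30.7 125.87 125.88 [-0.   0.3  0.4]
30.98 125.37 125.52 [-0.7  0.5  2.7]
31.25 124.87 125.11 [-1.8  0.7  7.3]
31.52 124.57 124.88 [-2.5  1.2 10.1]
31.8 124.27 124.73 [-2.6  1.4 12. ]
32.08 124.12 124.66 [-3.5  1.2 12.5]
32.35 123.97 124.58 [-3.8  1.4 13.9]
32.62 123.82 124.48 [-4.   1.2 14.8]
hold [14.9 15.1 14.9 14.4 15.  14.8 15.2 14.8 14.9 15.1 15.  14.5 14.7 14.7
 14.5 15.1 14.5 15.1 14.9 15.1 14.9 15.4 14.9 14.6 15.1 15.1 15.2]
33.75 [ 0.50562405 -0.17377404  0.12447877] [0.46160492 1.06368644 0.03664117]
```

Left is level: the foot's underside is at about 42.8 mm under 15 N, which is 44 minus the floor's give. Next is the right cell. I'll watch for the mirrored tilt, and take a picture of the left cell on the way.

```bash
python3 - <<'E'
from press import *
import cv2
f0=np.array([-.2,-.15,-3.7])
p=hw(-.020,.025)+[0,-.0008]
robot.line_to([*p,.134],velocity=.06)
robot.line_to([*p,.162],velocity=.15)
x=.008;q=hw(x,-.025)+[0,-.0008]
robot.line_to([*q,.160],velocity=.15);robot.wait(.15)
f0=fz(8);print(f0)
im=robot.snapshot('wrist');cv2.imwrite('pics/w6.png',im[85:255,210:440,::-1])
cv2.imwrite('pics/6a.png',cv2.resize(cv2.imread('pics/w6.png'),None,fx=3.4,fy=3.4,interpolation=cv2.INTER_CUBIC))
robot.line_to([*q,.1425],velocity=.08)
z=.1425
while z>.1305:
    F=fz(2)-f0;s=robot.get_state();print(round(s['clock'],2),round(z*1e3,2),(s['position'][2]*1e3).round(2),F.round(1))
    if F[2]>12 or max(abs(F[:2]))>8: break
    z-=.0008 if F[2]<6 else .0004
    robot.line_to([*q,z],velocity=.02)
print(z)
E
```

```text
[-0.21090023 -0.31124462 -3.54583101]
35.58 142.5 141.91 [0.5 1.1 0.8]
35.85 141.7 141.87 [0.6 0.3 0.1]
36.12 140.9 140.91 [0.1 0.7 0.3]
36.38 140.1 140.07 [ 0.2 -0.1  0. ]
36.65 139.3 139.4 [0.2 0.3 1.9]
36.92 138.5 138.54 [ 0.1 -0.   1.3]
37.18 137.7 137.64 [0.7 0.7 1.7]
37.45 136.9 136.79 [ 0.4 -0.1  0.8]
37.72 136.1 136.02 [ 0.3 -0.2  1.1]
37.98 135.3 135.23 [0.5 0.9 1.4]
38.25 134.5 134.27 [ 0.8  0.1 -0. ]
38.52 133.7 133.57 [ 0.2  0.4 -0.2]
38.78 132.9 132.85 [-0.   0.1 -0.1]
39.05 132.1 132.07 [0.1 0.5 0.4]
39.32 131.3 131.24 [0.8 0.7 0.3]
39.58 130.5 130.45 [-0.   0.4 -0.3]
0.12970000000000007
```

View pics/6a.png

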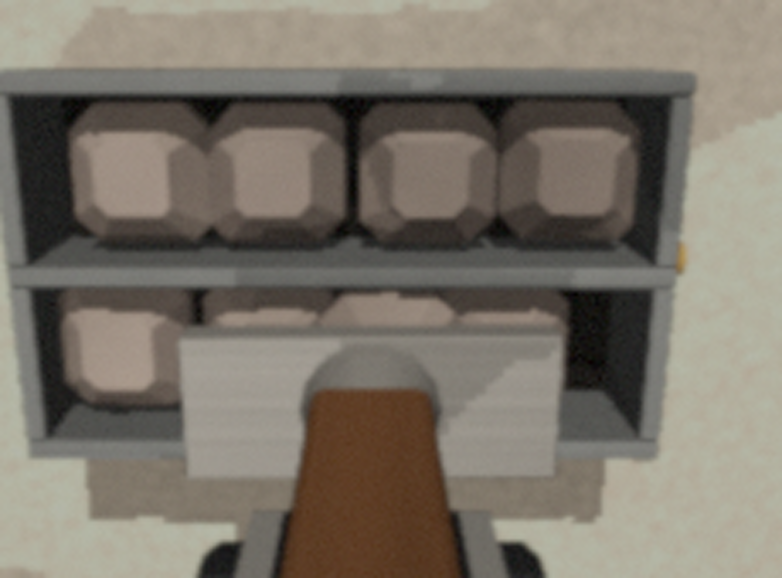

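Crop 6a shows all four left blocks with square, flat tops. I'll continue on the right with a small +x drag.

```bash
python3 - <<'E'
from press import *
f0=np.array([-.21,-.31,-3.55])
z=servo(-.025,np.r_[.008,.008,.009,.011,.013,.015],.1297,f0,9)
print(z)
E
```

```text
40.1 0.008 128.86 128.81 [ 0.2 -0.4 -0.3]
40.37 0.008 128.06 128.0 [0.3 0.1 0.1]
40.63 0.009 127.26 127.2 [0.6 0.9 0.1]
40.91 0.011 126.46 126.41 [0.3 0.3 0.1]
41.18 0.013 125.66 125.73 [-0.4 -0.2  0.1]
41.46 0.015 124.93 125.26 [0.6 0.  0.9]
0.12492541245078014
```

No jam this time. I'll bear down.

```bash
python3 - <<'E'
from press import *
import cv2
f0=np.array([-.21,-.31,-3.55])
p=hw(.015,-.025)+[0,-.0008]
z=bear(p,.12492,f0)
s=robot.get_state();print(s['clock'],s['position'])
robot.line_to([*p,.134],velocity=.06)
robot.line_to([*p,.19],velocity=.15)
robot.line_to([*(p+[0,.07]),.24],velocity=.2);robot.wait(.1)
print(robot.get_state()['clock'])
im=robot.snapshot('top');cv2.imwrite('pics/t7.png',im[:,:,::-1])
im=robot.snapshot('wrist');cv2.imwrite('pics/w7.png',im[:,:,::-1])
im=robot.snapshot('scene');cv2.imwrite('pics/s7.png',im[:,:,::-1])
cv2.imwrite('pics/s7c.png',cv2.resize(im[120:220,230:330,::-1],None,fx=6,fy=6,interpolation=cv2.INTER_CUBIC))
E
```

```text
41.48 124.92 125.24 [-0.4  0.4  6.5]
41.76 124.62 125.05 [-0.8  0.9  8.8]
42.03 124.32 124.89 [-1.8  1.1 10.4]
42.31 124.02 124.74 [-2.7  1.4 12.5]
42.58 123.87 124.67 [-1.9  1.1 13.2]
42.86 123.72 124.59 [-2.9  1.4 13.4]
43.13 123.57 124.52 [-3.   1.6 14.4]
43.41 123.42 124.42 [-3.2  1.7 15.5]
hold [15.3 15.3 15.1 15.6 15.5 15.3 15.3 15.3 15.7 15.7 15.2 15.  15.3 15.4
 15.6 15.8 15.  15.1 15.4 15.3 15.3 15.1 15.3 15.5 15.6 15.1 15.4]
44.5333 [ 0.53890215 -0.22517739  0.12443452]
46.0667
```

View pics/s7c.png

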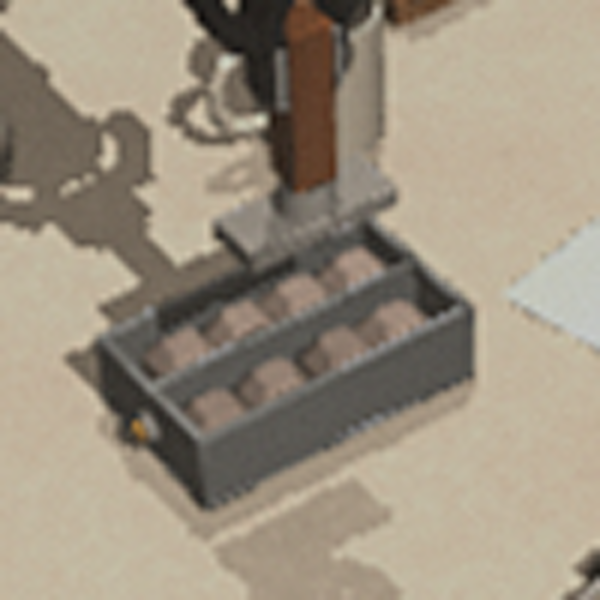

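View pics/w7.png

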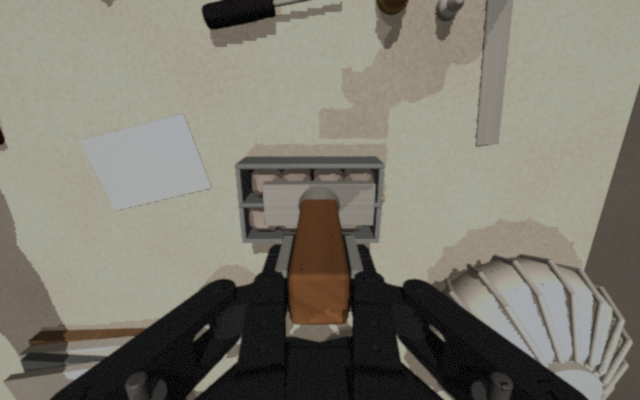

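All eight blocks look level in the scene crop. Now I'll put the tamper back on the middle of the rest, at about (0.5035, 0.1985).

```bash
python3 - <<'E'
from press import *
import cv2
P=np.array([.5035,.1985])
robot.line_to([*P,.24],R(-.09),velocity=.22)
robot.line_to([*P,.10],velocity=.12)
robot.line_to([*P,.0905],velocity=.04);robot.wait(.2)
f0=fz(8);print(robot.get_state()['clock'],f0)
z=.0905
while z>.084:
    z-=.0005;robot.line_to([*P,z],velocity=.02)
    F=fz(3)-f0;s=robot.get_state();print(round(z*1e3,2),(s['position'][2]*1e3).round(2),F.round(1))
    if F[2]>2.5:break
robot.wait(.2);robot.ungrasp();robot.wait(.2)
robot.line_to([*P,.2],velocity=.12)
q=[.40,.19,.30]
robot.line_to(q,velocity=.2)
s=robot.get_state();print(s['clock'])
for n in('top','wrist','scene'):
    im=robot.snapshot(n);cv2.imwrite(f'pics/{n}8.png',im[:,:,::-1])
print(s['position'],s['gripper_width'])
E
```

```text
49.95 [ 0.07180863 -0.0682776  -3.46198962]
90.0 90.0 [-0.1 -0.2  0.3]
89.5 89.47 [-0.2 -0.1  0.1]
89.0 88.97 [0.2 0.  0.2]
88.5 88.49 [ 0.1 -0.1  0.1]
88.0 87.97 [-0.2 -0.4  0. ]
87.5 87.76 [-1.8 -0.1  6.5]
54.8083
[0.40025535 0.18968368 0.29936104] 0.9985112025747422
```

View pics/scene8.png

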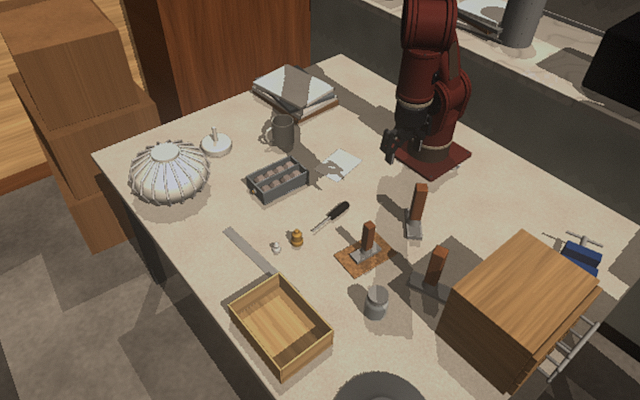

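View pics/top8.png

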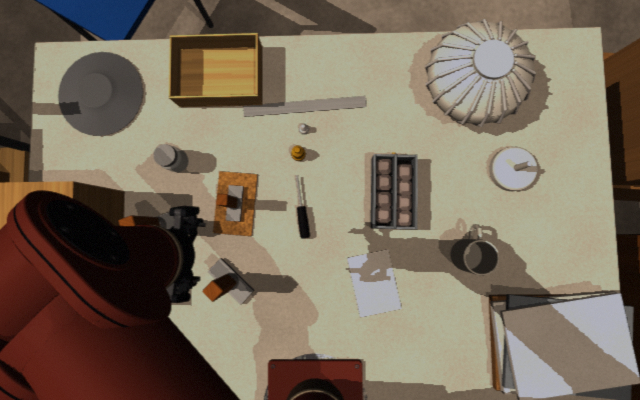

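View pics/wrist8.png

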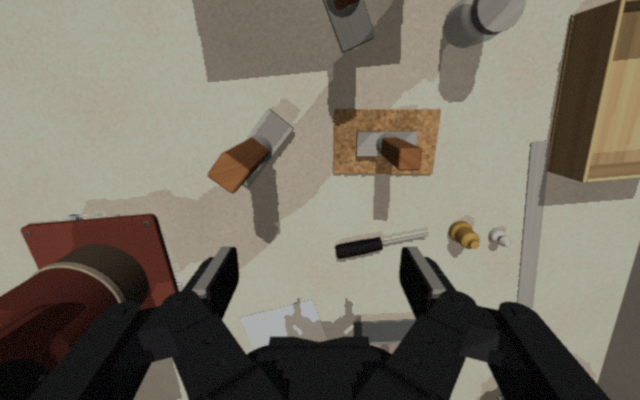

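```bash
python3 - <<'E'
import cv2,numpy as np
t=cv2.imread('pics/top8.png')
a=cv2.resize(t[145:240,355:430],None,fx=5,fy=5,interpolation=cv2.INTER_CUBIC);b=cv2.resize(t[160:255,205:270],None,fx=5,fy=5,interpolation=cv2.INTER_CUBIC)
cv2.imwrite('pics/8c.png',np.hstack([a,b]))
E
```

```text
(no output)
```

View pics/8c.png

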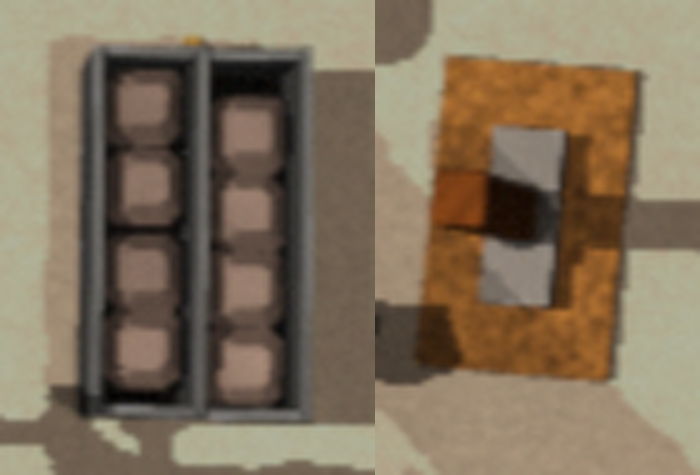

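All eight blocks lie flat in even rows. The tamper stands upright in the middle of the cork, the bystanders are where they were, and the gripper is clear. I'm handing in.

```bash
python3 -c "
from bench import robot
robot.sign_off();print(robot.get_state()['clock'])"
```

```text
the job is handed in; nothing more can be done
the job is handed in; nothing more can be done
```

I pressed both cells level with the smallest tamper, the one on the cork rest, then stood it back in the middle of its rest, let go and handed the job in. The arm was clear at about 55 s of the 72 s allowed; sign-off reported no verdict.

- **Left cell:** The first press jammed. left2 tilted, and the foot stopped about 3 mm too high at up to 18.7 N. I lifted, saw the tilt in the picture, and freed left2 with a light drag towards the robot. I then held about 15 N for 1.1 s with the foot's underside at about 42.8 mm, which is level less the floor's give.
- **Right cell:** This one went down without jamming. I held about 15.3 N for 1.1 s at the same height. The highest averaged force reading in either cell was 18.7 N.
- **Rest:** The tamper was set down with about 6.5 N.
- **Last checks:** The final pictures show all eight blocks flat in their cells, the tamper upright in the middle of the cork, and the bystanders unmoved by eye. I did not measure the bystanders' positions. The cameras differed by 2–4 mm on the absolute positions, so I aligned the foot to the housing within a single wrist picture.

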